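Tap three terminal bolts, then hold open the cap of the loose one

TASK

One of the three bolts on the grey terminal block has come loose: gently tap the bolt heads with the fingertips, one after another - left, then middle, then right as you face the block - to find the one that sinks in and stays down. Then lift the orange cap behind the loose bolt by its black fin to about 45 degrees or further, and finish while still holding it open, so that the nut underneath can be reached. Keep the other two caps shut and leave the mugs, the can and the other loose things on the bench where they are.

Things in the scene. Friction and masses are not known exactly. Their poses are not given: they have to be found in the camera images.
- terminal_block: fixed grey terminal block, 150 x 244 mm, 41 mm high; origin at the centre of its underside, x away from the robot toward the hinges, y along the row of bolts to the robot's left. At y = +75, 0, -75 mm (left, middle, right): a steel bolt in front at x = -48 mm, an orange hinged cap behind it. A magnifier lamp hangs over the bench's back, behind and right of the block
- head_left (a point): centre of the top of the left bolt's hexagonal steel head (25 mm across corners, 12 mm high), which stands in an open brass sleeve of 35 mm outer diameter whose rim is 50 mm above the table; the head's top is 63 mm above the table before it is tapped. A tight bolt gives less than 2 mm to a tap of up to 20 N; the loose one (exactly one of the three) slides 9 mm down under about 3 N, then stops, and stays down; 5 to 10 N is plenty, over 60 N is too hard
- bolt_left (a joint): how far the left bolt has been pushed down, m: 0 at the start, 0.009 when a loose bolt is fully down; there is no spring
- fin_left (a point): centre of the black grip fin on the left orange cap, 12 mm below its rounded top. The fin is an upright disc-like tab 10 mm thick along the block's y, 24 mm long along x; its top is 36 mm and this point 24 mm over the cap plate's mid-plane; the plate is 5 mm thick, 66 mm wide and reaches 22 mm in front of this point. With the cap shut this point is 69 mm above the table; neighbouring fins are 75 mm apart
- hinge_left (a point): middle of the left cap's hinge axis, at the cap's far edge, 45 mm above the table; the axis runs along the block's y. The fin point lies 60 mm in front of it and 24 mm above it with the cap shut, and swings up and back about it as the cap opens
- cap_left (a joint): opening angle of the left cap, rad: 0 shut, 1.2 at its stop; the cap weighs about 0.15 kg, has no catch and falls shut when let go
- head_middle (a point): centre of the top of the middle bolt's hexagonal steel head (25 mm across corners, 12 mm high), which stands in an open brass sleeve of 35 mm outer diameter whose rim is 50 mm above the table; the head's top is 63 mm above the table before it is tapped. A tight bolt gives less than 2 mm to a tap of up to 20 N; the loose one (exactly one of the three) slides 9 mm down under about 3 N, then stops, and stays down; 5 to 10 N is plenty, over 60 N is too hard
- bolt_middle (a joint): how far the middle bolt has been pushed down, m: 0 at the start, 0.009 when a loose bolt is fully down; there is no spring
- fin_middle (a point): centre of the black grip fin on the middle orange cap, 12 mm below its rounded top. The fin is an upright disc-like tab 10 mm thick along the block's y, 24 mm long along x; its top is 36 mm and this point 24 mm over the cap plate's mid-plane; the plate is 5 mm thick, 66 mm wide and reaches 22 mm in front of this point. With the cap shut this point is 69 mm above the table; neighbouring fins are 75 mm apart
- hinge_middle (a point): middle of the middle cap's hinge axis, at the cap's far edge, 45 mm above the table; the axis runs along the block's y. The fin point lies 60 mm in front of it and 24 mm above it with the cap shut, and swings up and back about it as the cap opens
- cap_middle (a joint): opening angle of the middle cap, rad: 0 shut, 1.2 at its stop; the cap weighs about 0.15 kg, has no catch and falls shut when let go
- head_right (a point): centre of the top of the right bolt's hexagonal steel head (25 mm across corners, 12 mm high), which stands in an open brass sleeve of 35 mm outer diameter whose rim is 50 mm above the table; the head's top is 63 mm above the table before it is tapped. A tight bolt gives less than 2 mm to a tap of up to 20 N; the loose one (exactly one of the three) slides 9 mm down under about 3 N, then stops, and stays down; 5 to 10 N is plenty, over 60 N is too hard
- bolt_right (a joint): how far the right bolt has been pushed down, m: 0 at the start, 0.009 when a loose bolt is fully down; there is no spring
- fin_right (a point): centre of the black grip fin on the right orange cap, 12 mm below its rounded top. The fin is an upright disc-like tab 10 mm thick along the block's y, 24 mm long along x; its top is 36 mm and this point 24 mm over the cap plate's mid-plane; the plate is 5 mm thick, 66 mm wide and reaches 22 mm in front of this point. With the cap shut this point is 69 mm above the table; neighbouring fins are 75 mm apart
- hinge_right (a point): middle of the right cap's hinge axis, at the cap's far edge, 45 mm above the table; the axis runs along the block's y. The fin point lies 60 mm in front of it and 24 mm above it with the cap shut, and swings up and back about it as the cap opens
- cap_right (a joint): opening angle of the right cap, rad: 0 shut, 1.2 at its stop; the cap weighs about 0.15 kg, has no catch and falls shut when let go
- mug_yellow: yellow mug, 80 mm wide, 93 mm high; origin under its centre; a bystander, to be left alone
- mug_white: white mug, 80 mm wide, 93 mm high; origin under its centre; a bystander, to be left alone
- solder_reel: green and white reel, 62 mm wide, 32 mm high; origin under its centre; a bystander, to be left alone
- can_blue: white and blue spray can, 62 mm wide, 160 mm high; origin under its centre; a bystander, to be left alone
- lamp_bulb: inspection lamp with round reflector and brown grip, 72 x 85 x 171 mm; origin under its centre; a bystander, to be left alone

How it is judged (in metres and radians):
On the way, in this order (a step that is already met when the one before it is completed fails the run):
1. the left bolt head is tapped with the fingers (more than 1.5 N) (contact force between the fingers and bolt_left above 1.5 N), for 0.02 s.
2. the middle bolt head is tapped with the fingers (more than 1.5 N) (contact force between the fingers and bolt_middle above 1.5 N), for 0.02 s.
3. the right bolt head is tapped with the fingers (more than 1.5 N) (contact force between the fingers and bolt_right above 1.5 N), for 0.02 s.
4. the cap behind the loose, sunken bolt is being lifted (more than 0.35 rad) (((value of joint bolt_left above 0.005 m and value of joint cap_left above 0.35 rad) or (value of joint bolt_middle above 0.005 m and value of joint cap_middle above 0.35 rad) or (value of joint bolt_right above 0.005 m and value of joint cap_right above 0.35 rad))), for 0.1 s.
At the end, for the whole second after the job is handed in: the loose bolt is down by more than 5 mm, the cap behind it is held open by the fingers (touching it with more than 0.3 N) at more than 0.6 rad (34 degrees; shut is 0, the stop 1.2) and still, and the other two caps are shut (below 0.15 rad) (((value of joint bolt_left above 0.005 m and value of joint cap_left above 0.6 rad and contact force between the fingers and cap_left above 0.3 N and velocity of joint cap_left between -0.2 and 0.2 rad/s and value of joint each of cap_middle, cap_right below 0.15 rad) or (value of joint bolt_middle above 0.005 m and value of joint cap_middle above 0.6 rad and contact force between the fingers and cap_middle above 0.3 N and velocity of joint cap_middle between -0.2 and 0.2 rad/s and value of joint each of cap_left, cap_right below 0.15 rad) or (value of joint bolt_right above 0.005 m and value of joint cap_right above 0.6 rad and contact force between the fingers and cap_right above 0.3 N and velocity of joint cap_right between -0.2 and 0.2 rad/s and value of joint each of cap_left, cap_middle below 0.15 rad))); the arm keeps its last pose, push and grip.
It fails at once if a bolt is hit or pressed with more than 60 N (contact force between the fingers and bolt_left above 60 N or contact force between the fingers and bolt_middle above 60 N or contact force between the fingers and bolt_right above 60 N).
It fails at once if the cap of a bolt that has not been found loose (not sunk 5 mm) is lifted by more than 0.25 rad ((value of joint cap_left above 0.25 rad and value of joint bolt_left below 0.005 m) or (value of joint cap_middle above 0.25 rad and value of joint bolt_middle below 0.005 m) or (value of joint cap_right above 0.25 rad and value of joint bolt_right below 0.005 m)).
It fails at once if a bystander is moved by more than 30 mm (distance of any of mug_yellow, mug_white, solder_reel, can_blue, lamp_bulb from where it was at the start of the episode above 0.03 m).
It also fails if it takes over 45 s, if anything falls off the work surface, if the arm or the gripper's body presses on something with over 40 N, if the wrist force passes 120 N, or if a joint passes its speed limit or range.

ROBOT

A 6-joint arm with a two-finger parallel gripper is mounted at the origin on a cart in front of the work surface, level with it; the furniture and walls round the work are solid. World frame = base frame: x ahead of the robot, y to its left, z up, the work surface at z = 0. Lengths are in m, angles in degrees, forces in N, time in s.
With the tool pointing down it reaches from about 0.35 to 0.875 m from the base axis. Payload 4.2 kg.
Tool frame: the origin (TCP) lies at the very end of the fingers, on their centre line; the grasp point (between the pads) lies 19 mm behind it; z points along the fingers, x is the direction in which the jaws open and shut, and the axes are right-handed (so a half turn about z gives the same grasp; the last joint's range is limited). The gripper opens to 87 mm and grips with 3 to 60 N. Pads are 19 mm wide; open, the fingers measure 117 mm over their backs; the gripper's body (75 mm by 190 mm) begins 51 mm behind the grasp point.
Start: joints at [88.213, 22.042, 0.453, 0, -68.411, -14.817], TCP at [0.179, 0.599, 0.223] pointing down, gripper open.
Joint ranges: [-179.83, 179.83], [-69.29, 118.12], [-61.27, 80.66], [-181.25, 117.63], [-171.15, -9.14], [-177.46, 177.46]. Speed limits (degrees/s): [159.86, 159.86, 180, 180, 180, 180].

INTERFACE

Orientations are given as a 3x3 rotation matrix whose columns are the frame's x, y, z axes.
In Python, from station import r gives the robot as it stands.
- The arm moves only by the tool move_arm, never from a script. Its argument "series" is a list that holds one entry, the list of rows, each a list of 7 numbers: the shift along the tool's x, y, z in cm, then the turn, a rotation vector about the tool's x, y, z in degrees, then the opening, from -1 (shut) to 1 (fully open). In form: [[[dx, dy, dz, wx, wy, wz, fingers], ...]]. A call has 1 to 12 rows; each row shifts and turns the commanded pose from where the row before left it, along the tool's axes as they then stand; what a row does not reach is not made up. A row lasts 1/8 s, in which the tool goes at most 62.5 mm and 10.7 degrees, less where a joint would pass 70% of its speed; a pose out of reach is approached as far as the arm can. A call is refused whole if a number of a shift passes 6.25 or a number of a turn 10.7, either way. A call with a gripper value outside its range is refused whole. The fingers move at their own pace and stop on an object; the grip force is fixed at half the most. Time passes only in rows, so rows that do not move let the fingers close. It gives the time, the measured TCP pose, the force and the opening at its end, in the units of the state.
- r.sense(): the state, without advancing time (a new reading comes with each control period).
- r.capture(name): name is "side" or "top" or "wrist"; returns a dict with "color" (384x512x3 uint8, blue, green, red), "fx", "fy", "cx", "cy" (pixels), "rvec" (rotation vector, rad) and "tvec" (3), from world to camera coordinates, as OpenCV has them; the wrist camera has in their place "tool_from_camera" (4x4, takes a point from camera to tool coordinates, whose origin is the TCP and whose axes are the tool frame's). Camera axes: x right, y down, z forward; pixel columns grow to the right and rows downward; lengths in m; the calibration is good to about 2 mm. A picture is of the moment at which its call begins: read the wrist's pose just before it. There is no depth.
- r.finish_job(): hands the job in, once; it reports no verdict.
The state is a dict: "time_s": time; "joints": joint angles; "joint_velocities": joint speeds; "effort": joint torques, N m; "tcp_pos": TCP position; "ee_rot": TCP orientation; "wrist_force": force on the tool from outside, world axes, zero at the start; "moment": the same for the moment, N m; "gripper_width": opening from 0.0 (shut) to 1.0 (fully open).
Only numpy, scipy, OpenCV 4.12 (cv2) and the standard library are available. Lean on these libraries where they do the work, as an engineer would, in place of code of your own. Each camera call takes 0.05 s, during which the arm holds its last target.

## Working session

There is one attempt and no reset: what is moved stays moved. The work goes in short steps, Python scripts to look and compute and a tool call to move; the robot and the scene stay as the last step left them, time stands still between calls to the robot, and variables do not carry over. Pictures are saved under pics/ and viewed, and the job is handed in when it is done.

Besides the shell and the picture viewer there is one more tool, called as name(argument=value, ...) on one line, values as JSON. move_arm: Moves the arm, as the interface text tells. Its arguments: {"type":"object","properties":{"series":{"type":"array","items":{"type":"array","items":{"type":"array","items":{"type":"number"}}}}},"required":["series"]}

```bash
ls; mkdir -p pics; python3 - <<'E'
from station import r
import cv2
s=r.sense(); print(s)
for n in ["side","top","wrist"]:
    c=r.capture(n); cv2.imwrite(f"pics/{n}0.png",c["color"])
    print(n,{k:v for k,v in c.items() if k!="color"})
E
```

```text
pics
{'time_s': 0.0, 'joints': array([ 8.82135866e+01,  2.20913908e+01,  3.78382731e-01, -2.78111173e-02,
       -6.84098213e+01, -1.48174893e+01]), 'joint_velocities': array([ 0.02951767,  0.06912373,  0.02276348, -0.01110249,  0.08261575,
        0.10019982]), 'effort': array([ 4.68481103e-04, -3.90662456e+01,  1.87407911e+01,  4.21992257e+00,
        1.10657982e-02, -1.88751264e-04]), 'tcp_pos': array([0.1784017 , 0.59836684, 0.22144647]), 'ee_rot': array([[-2.85924696e-01, -9.58251950e-01, -5.17948873e-04],
       [-9.58249593e-01,  2.85925143e-01, -2.12862310e-03],
       [ 2.18785185e-03, -1.12301617e-04, -9.99997600e-01]]), 'wrist_force': array([ 0.40623787, -0.48149113,  0.07501383]), 'moment': array([-0.05745986, -0.02880403,  0.01833752]), 'gripper_width': 1.0000740329885591}
side {'fx': 489.29061902134544, 'fy': 489.29061902134544, 'cx': 267.73708774375154, 'cy': 194.66151502065364, 'rvec': array([ 2.18283628, -0.1726819 ,  0.07716179]), 'tvec': array([-0.50545481,  0.14030454,  1.77514082])}
top {'fx': 438.3993637409669, 'fy': 438.3993637409669, 'cx': 258.78305757258426, 'cy': 191.03914726392568, 'rvec': array([ 2.14836391, -2.18119827,  0.132459  ]), 'tvec': array([0.06641469, 0.50790339, 1.51876221])}
wrist {'fx': 271.08155203686414, 'fy': 271.08155203686414, 'cx': 250.30805326921526, 'cy': 191.33306231763473, 'tool_from_camera': array([[ 9.99999778e-01,  2.35536764e-04, -6.22767774e-04,
        -8.97330216e-04],
       [-6.31115584e-05,  9.64658639e-01,  2.63502764e-01,
        -7.10122188e-02],
       [ 6.62822901e-04, -2.63502667e-01,  9.64658440e-01,
        -1.62430889e-01],
       [ 0.00000000e+00,  0.00000000e+00,  0.00000000e+00,
         1.00000000e+00]])}
```

View pics/side0.png

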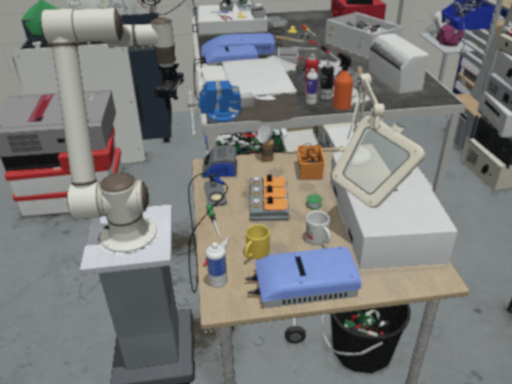

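View pics/top0.png

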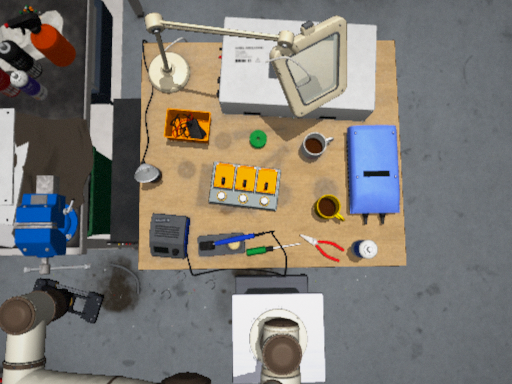

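View pics/wrist0.png

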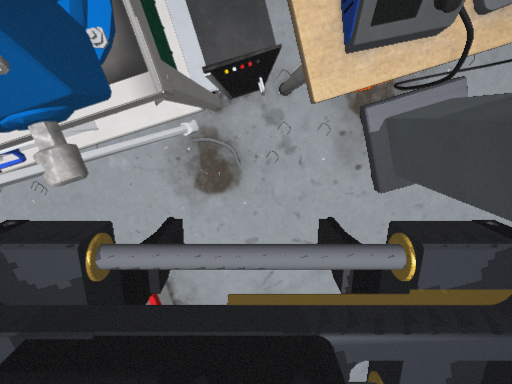

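The side view shows the block near (268,198) with its caps. The top view shows it near (245,186), with bolts at about (221,198), (242,199) and (264,201). I'll enlarge both.

```bash
python3 - <<'E'
import cv2
i=cv2.imread("pics/top0.png")[150:220,200:290]; cv2.imwrite("pics/topc.png",cv2.resize(i,None,fx=8,fy=8,interpolation=cv2.INTER_CUBIC))
i=cv2.imread("pics/side0.png")[165:230,235:305]; cv2.imwrite("pics/sidec.png",cv2.resize(i,None,fx=8,fy=8,interpolation=cv2.INTER_CUBIC))
E
```

```text
(no output)
```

View pics/topc.png

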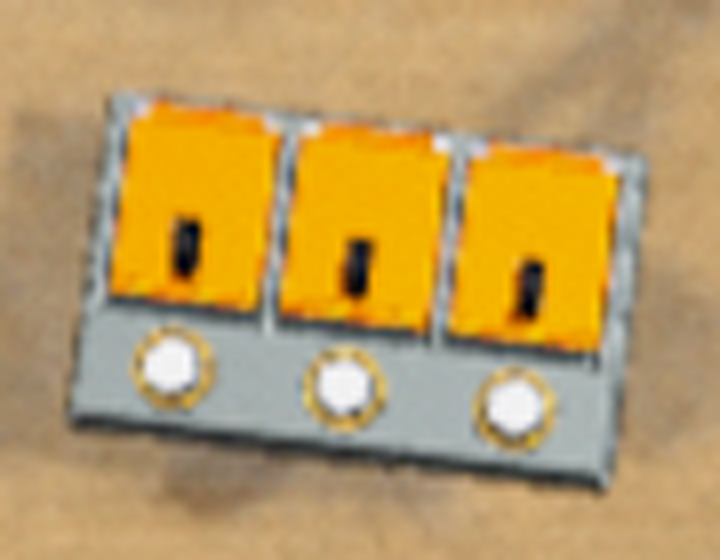

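View pics/sidec.png

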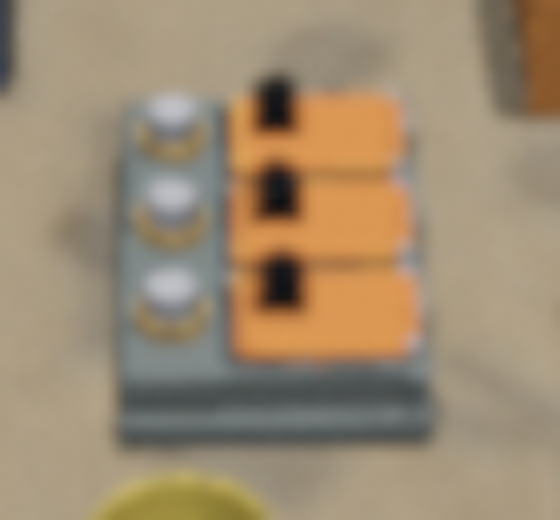

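```bash
cat > h.py <<'E'
import numpy as np, cv2
from scipy.optimize import least_squares
from station import r
import pickle
def cams():
    return {n:{k:v for k,v in r.capture(n).items() if k!="color"} for n in("top","side")}
def proj(c,P):
    K=np.array([[c["fx"],0,c["cx"]],[0,c["fy"],c["cy"]],[0,0,1]])
    return cv2.projectPoints(np.asarray(P,float).reshape(-1,1,3),c["rvec"],c["tvec"],K,None)[0].reshape(-1,2)
def Rz(a): return np.array([[np.cos(a),-np.sin(a),0],[np.sin(a),np.cos(a),0],[0,0,1]])
def w(p,L): return np.asarray(L,float)@Rz(p[2]).T+np.array([p[0],p[1],0])
E
python3 - <<'E'
from h import *
C=cams(); pickle.dump(C,open("cams.pkl","wb"))
for n in C: print(n, -cv2.Rodrigues(C[n]["rvec"])[0].T@C[n]["tvec"])
t=lambda L,o:(np.array(L,float)+.5)/8-.5+np.array(o)
heads=[(-.048,y,.063) for y in(.075,0,-.075)]
finx=None
ht=t([(172,362),(343,385),(514,405)],(200,150)); hs=t([(172,108),(171,196),(171,285)],(235,165))
ft=t([(186,249),(357,268),(529,291)],(200,150))
ct=t([(115,95),(645,155)],(200,150)); corners=[(.075,.122,.041),(.075,-.122,.041)]
def f(p,use):
    e=[]
    if 't' in use: e.append(proj(C["top"],w(p,heads))-ht); e.append(proj(C["top"],w(p,corners))-ct)
    if 's' in use: e.append(proj(C["side"],w(p,heads))-hs)
    return np.concatenate(e).ravel()
for u in("t","s","ts"):
    q=least_squares(f,[.55,.1,0],args=(u,)); p=q.x
    print(u,p[:2],np.degrees(p[2]),np.round(q.fun.reshape(-1,2),2).tolist())
print("heads",w(p,heads))
# fin x from block: solve for x_f
g=least_squares(lambda v:(proj(C["top"],w(p,[(v[0],y,.075) for y in(.075,0,-.075)]))-ft).ravel(),[0.])
print("fin x",g.x,g.fun)
fs=t([(276,95),(279,183),(282,271)],(235,165))
g=least_squares(lambda v:(proj(C["side"],w(p,[(v[0],y,.075) for y in(.075,0,-.075)]))-fs).ravel(),[0.])
print("fin x side",g.x,g.fun)
E
```

```text
top [0.33021846 0.07014165 1.56686034]
side [ 0.30056789 -1.42841199  1.13824118]
t [0.52875253 0.1090756 ] -7.778083712236863 [[-0.19, 0.7], [0.03, 0.43], [0.26, 0.55], [-1.24, -1.26], [1.14, -0.51]]
s [0.53129448 0.1074315 ] -7.849275485254103 [[-0.02, 0.08], [0.04, -0.2], [-0.02, 0.11]]
ts [0.52962593 0.10880418] -7.742567451848476 [[-0.1, 0.46], [0.11, 0.18], [0.34, 0.28], [-1.18, -1.48], [1.2, -0.77], [-0.52, -0.05], [-0.43, -0.34], [-0.47, -0.04]]
heads [[0.49216771 0.1895871  0.063     ]
 [0.48206353 0.11527085 0.063     ]
 [0.47195935 0.0409546  0.063     ]]
fin x [0.00165487] [-0.26385203 -0.05977506  0.04025246  0.16557836  0.23713898 -0.10693531]
fin x side [0.00576606] [-0.05486458 -1.18342633 -0.03221406 -1.52779923  0.01712468 -1.15702206]
```

move_arm(series=[[[3.3,-3.2,-0.25,0,0,0,1],[3.3,-3.2,-0.25,0,0,0,1],[3.3,-3.2,-0.25,0,0,0,1],[3.3,-3.2,-0.25,0,0,0,1],[3.3,-3.2,-0.25,0,0,0,1],[3.3,-3.2,-0.25,0,0,0,1],[3.3,-3.2,-0.25,0,0,0,1],[3.3,-3.2,-0.25,0,0,0,1],[3.3,-3.2,-0.25,0,0,0,1],[3.3,-3.2,-0.25,0,0,0,1],[3.3,-3.2,-0.25,0,0,0,1],[3.3,-3.2,-0.25,0,0,0,1]]])

```text
time_s: 1.75
tcp_pos: [0.4338, 0.1083, 0.2529]
ee_rot: [[-0.286, -0.958, 0.001], [-0.958, 0.286, 0.0], [-0.001, -0.0, -1.0]]
wrist_force: [0.6, 0.3, 0.3]
gripper_width: 0.999
```

move_arm(series=[[[0,0,0,0,0,-8.85,1],[0,0,0,0,0,0,-1],[0,0,0,0,0,0,-1],[0,0,0,0,0,0,-1]]])

```text
time_s: 2.25
tcp_pos: [0.4332, 0.1102, 0.2526]
ee_rot: [[-0.135, -0.991, -0.0], [-0.991, 0.135, 0.0], [-0.0, 0.0, -1.0]]
wrist_force: [0.4, -0.1, 0.6]
gripper_width: 0.742
```

```bash
python3 - <<'E'
from h import *
s=r.sense(); print(s["joints"].round(1),s["tcp_pos"],s["ee_rot"].round(4).tolist(),s["wrist_force"],s["gripper_width"])
c=r.capture("wrist"); cv2.imwrite("pics/wrist1.png",c["color"]); pickle.dump((s,c),open("w1.pkl","wb"))
cv2.imwrite("pics/wrist1b.png",cv2.resize(c["color"][:280],(0,0),fx=1.56,fy=1.56,interpolation=cv2.INTER_CUBIC))
E
```

```text
[ 35.2   3.  -20.1  -0.  -66.9  47. ] [0.43319124 0.1101844  0.25255867] [[-0.1349, -0.9909, -0.0], [-0.9909, 0.1349, 0.0], [-0.0, 0.0, -1.0]] [ 0.44419905 -0.07941882  0.55619123] 0.7423349206202664
```

View pics/wrist1b.png

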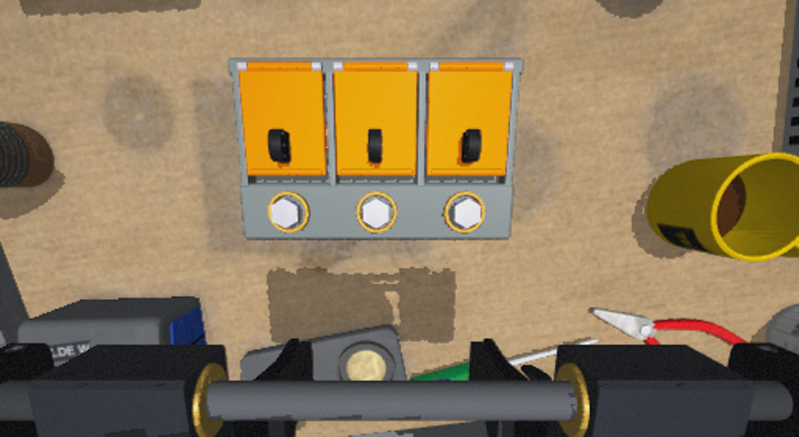

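Wrist view: head tops at about (285,212), (376,212) and (466,212), and the middle fin at (375,146), all in enlarged pixels. The row lies square to the tool.

```bash
cat >> h.py <<'E'
def wproj(s,c,P):
    T=np.eye(4);T[:3,:3]=s["ee_rot"];T[:3,3]=s["tcp_pos"]
    M=np.linalg.inv(T@c["tool_from_camera"]); K=np.array([[c["fx"],0,c["cx"]],[0,c["fy"],c["cy"]],[0,0,1]])
    return cv2.projectPoints(np.asarray(P,float).reshape(-1,1,3),cv2.Rodrigues(M[:3,:3])[0],M[:3,3],K,None)[0].reshape(-1,2)
E
python3 - <<'E'
from h import *
s,c=pickle.load(open("w1.pkl","rb")); C=pickle.load(open("cams.pkl","rb"))
t=lambda L:(np.array(L,float)+.5)/1.56-.5
heads=[(-.048,y,.063) for y in(.075,0,-.075)]; rims=[(-.048,y,.050) for y in(.075,0,-.075)]
hp=t([(285,212),(376,212),(466,212)]); rp=t([(288.5,212),(377,212),(465,212)])
q=least_squares(lambda p:np.concatenate([wproj(s,c,w(p,heads))-hp,wproj(s,c,w(p,rims))-rp]).ravel(),[.53,.11,-.135]); p=q.x
print(p[:2],np.degrees(p[2]),q.fun.reshape(-1,2).round(2).tolist()); print(w(p,heads))
# hinge-line: back edge of caps row 64; plate front row 177 at z~.0475 ; fin middle x
fm=t([(375,130),(375,163)])
for z,v in((.075,(375,146)),(.0475,(375,177)),(.0475,(375,64))):
    g=least_squares(lambda a:(wproj(s,c,w(p,[(a[0],a[1],z)]))-t([v])).ravel(),[0,0]); print(z,v,g.x)
print(pickle.dumps(p.tolist())and p.tolist())
ht=(np.array([(172,362),(343,385),(514,405)],float)+.5)/8-.5+[200,150]; hs=(np.array([(172,108),(171,196),(171,285)],float)+.5)/8-.5+[235,165]
print(proj(C["top"],w(p,heads))-ht, proj(C["side"],w(p,heads))-hs)
E
```

```text
[0.53021577 0.11045403] -7.746910379497952 [[-0.5, 0.34], [-0.02, 0.34], [1.12, 0.34], [-0.34, -0.32], [-0.32, -0.32], [0.04, -0.32]]
[[0.49276367 0.19123979 0.063     ]
 [0.48265386 0.11692431 0.063     ]
 [0.47254405 0.04260882 0.063     ]]
0.075 (375, 146) [ 0.00234558 -0.00014091]
0.0475 (375, 177) [-0.01987611  0.00108473]
0.0475 (375, 64) [0.06507506 0.0002475 ]
[0.5302157721812406, 0.11045402681722623, -0.13520909297916267]
[[-0.58436633  0.29661098]
 [-0.3709663   0.01875201]
 [-0.13991315  0.11801676]] [[-0.42534214 -0.29173251]
 [-0.33812275 -0.59879622]
 [-0.37842816 -0.31627381]]
```

move_arm(series=[[[-4.42,-2.4,0,0,0,0,-1],[-4.42,-2.41,0,0,0,0,-1],[0,0,4.5,0,0,0,-1],[0,0,4.5,0,0,0,-1],[0,0,4.5,0,0,0,-1],[0,0,3.8,0,0,0,-1],[0,0,0,0,0,0,-1],[0,0,0,0,0,0,-1]]])

```text
time_s: 3.3
tcp_pos: [0.4941, 0.1917, 0.081]
ee_rot: [[-0.134, -0.991, 0.002], [-0.991, 0.134, 0.001], [-0.001, -0.002, -1.0]]
wrist_force: [-0.4, -0.3, -0.4]
gripper_width: 0.006
```

```bash
cat >> h.py <<'E'
P=[0.5302157721812406, 0.11045402681722623, -0.13520909297916267]
def st():
    s=r.sense(); b=Rz(P[2]).T@(s["tcp_pos"]-[P[0],P[1],0])
    print("blk TCP mm",(b*1000).round(1),"F",s["wrist_force"].round(2),"grip",round(s["gripper_width"],3),"t",s["time_s"],"j",s["joints"].round(1)); return s
E
python3 - <<'E'
from h import *
s=st(); c=r.capture("wrist"); cv2.imwrite("pics/wrist2.png",c["color"])
i=r.capture("side")["color"][140:240,220:320]; cv2.imwrite("pics/side2.png",cv2.resize(i,None,fx=6,fy=6,interpolation=cv2.INTER_CUBIC))
E
```

```text
blk TCP mm [-46.8  75.6  81. ] F [-0.42 -0.27 -0.35] grip 0.006 t 3.3 j [ 38.8  21.5 -23.7   0.1 -44.7  43.5]
```

View pics/side2.png

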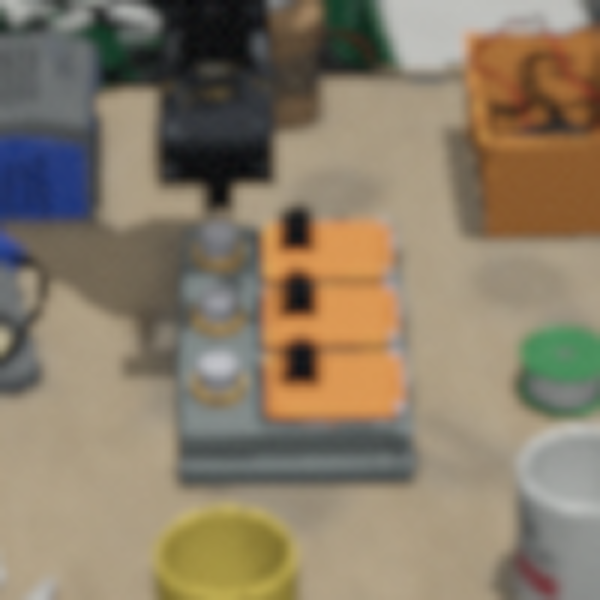

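View pics/wrist2.png

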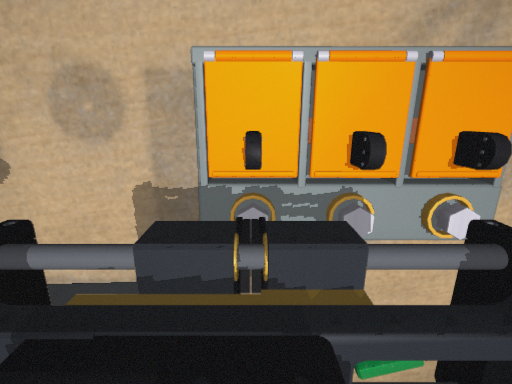

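The side view shows the closed fingers above the left head (crop 218,205) and the wrist view agrees. Next I descend gently.

move_arm(series=[[[0,0,0.8,0,0,0,-1],[0,0,0.4,0,0,0,-1],[0,0,0.2,0,0,0,-1],[0,0,0,0,0,0,-1]]])

```text
time_s: 3.9
tcp_pos: [0.4929, 0.1907, 0.0654]
ee_rot: [[-0.135, -0.991, -0.0], [-0.991, 0.135, -0.0], [0.0, 0.0, -1.0]]
wrist_force: [0.7, 0.9, 0.2]
gripper_width: 0.001
```

move_arm(series=[[[0,0,0.2,0,0,0,-1],[0,0,0,0,0,0,-1]]])

```text
time_s: 4.15
tcp_pos: [0.493, 0.1908, 0.0635]
ee_rot: [[-0.135, -0.991, -0.0], [-0.991, 0.135, -0.0], [0.0, 0.0, -1.0]]
wrist_force: [0.7, 0.3, -0.5]
gripper_width: 0.004
```

move_arm(series=[[[0,0,0.2,0,0,0,-1],[0,0,0,0,0,0,-1]]])

```text
time_s: 4.4
tcp_pos: [0.4931, 0.1909, 0.0631]
ee_rot: [[-0.134, -0.991, 0.001], [-0.991, 0.134, -0.0], [0.0, -0.001, -1.0]]
wrist_force: [-2.8, -0.3, 9.9]
gripper_width: 0.004
```

Left bolt: 9.9 N at z = 63.1 mm with no sinking, so it is tight. On to the middle.

move_arm(series=[[[0,0,-1.8,0,0,0,-1],[3.75,0,0,0,0,0,-1],[3.75,0,0,0,0,0,-1],[0,0,0,0,0,0,-1],[0,0,1.0,0,0,0,-1],[0,0,0.4,0,0,0,-1],[0,0,0,0,0,0,-1]]])

```text
time_s: 5.28
tcp_pos: [0.4826, 0.1169, 0.0648]
ee_rot: [[-0.134, -0.991, -0.001], [-0.991, 0.134, -0.001], [0.001, 0.001, -1.0]]
wrist_force: [0.5, 0.2, -0.3]
gripper_width: 0.006
```

move_arm(series=[[[0,0,0.2,0,0,0,-1],[0,0,0,0,0,0,-1]]])

```text
time_s: 5.52
tcp_pos: [0.4829, 0.1167, 0.0635]
ee_rot: [[-0.135, -0.991, 0.0], [-0.991, 0.135, 0.0], [-0.0, -0.0, -1.0]]
wrist_force: [0.5, 0.2, 0.7]
gripper_width: 0.008
```

move_arm(series=[[[0,0,0.2,0,0,0,-1],[0,0,0,0,0,0,-1]]])

```text
time_s: 5.78
tcp_pos: [0.483, 0.1166, 0.0616]
ee_rot: [[-0.135, -0.991, 0.0], [-0.991, 0.135, 0.0], [-0.0, -0.0, -1.0]]
wrist_force: [-0.8, 1.0, 0.2]
gripper_width: 0.005
```

move_arm(series=[[[0,0,0.2,0,0,0,-1],[0,0,0,0,0,0,-1]]])

```text
time_s: 6.02
tcp_pos: [0.483, 0.1166, 0.0595]
ee_rot: [[-0.135, -0.991, 0.0], [-0.991, 0.135, 0.0], [-0.0, -0.0, -1.0]]
wrist_force: [-0.4, 1.2, 0.9]
gripper_width: 0.007
```

move_arm(series=[[[0,0,0.2,0,0,0,-1]]])

```text
time_s: 6.15
tcp_pos: [0.483, 0.1166, 0.0576]
ee_rot: [[-0.135, -0.991, 0.0], [-0.991, 0.135, 0.0], [-0.0, -0.0, -1.0]]
wrist_force: [-0.4, -0.2, 3.5]
gripper_width: 0.007
```

move_arm(series=[[[0,0,0.2,0,0,0,-1]]])

```text
time_s: 6.28
tcp_pos: [0.483, 0.1166, 0.0555]
ee_rot: [[-0.135, -0.991, 0.0], [-0.991, 0.135, 0.0], [-0.0, -0.0, -1.0]]
wrist_force: [-0.1, -0.0, 3.1]
gripper_width: 0.009
```

move_arm(series=[[[0,0,0.2,0,0,0,-1],[0,0,0,0,0,0,-1]]])

```text
time_s: 6.52
tcp_pos: [0.483, 0.1166, 0.0542]
ee_rot: [[-0.135, -0.991, 0.0], [-0.991, 0.135, -0.0], [0.0, -0.0, -1.0]]
wrist_force: [-2.8, 1.2, 7.2]
gripper_width: 0.005
```

move_arm(series=[[[0,0,0.1,0,0,0,-1],[0,0,0,0,0,0,-1]]])

```text
time_s: 6.78
tcp_pos: [0.4831, 0.1166, 0.054]
ee_rot: [[-0.134, -0.991, 0.001], [-0.991, 0.134, -0.0], [0.0, -0.001, -1.0]]
wrist_force: [-3.8, 0.9, 13.3]
gripper_width: 0.009
```

The middle bolt slid from about 63 to 54 mm under roughly 3 N and then stopped, so it is the loose one. I still have to tap the right bolt.

move_arm(series=[[[0,0,-2.7,0,0,0,-1],[3.75,0,0,0,0,0,-1],[3.75,0,0,0,0,0,-1],[0,0,0,0,0,0,-1],[0,0,1.0,0,0,0,-1],[0,0,0.4,0,0,0,-1],[0,0,0,0,0,0,-1]]])

```text
time_s: 7.65
tcp_pos: [0.4725, 0.0426, 0.0648]
ee_rot: [[-0.134, -0.991, -0.002], [-0.991, 0.134, -0.001], [0.001, 0.001, -1.0]]
wrist_force: [0.0, -0.2, 0.3]
gripper_width: 0.003
```

move_arm(series=[[[0,0,0.2,0,0,0,-1],[0,0,0,0,0,0,-1]]])

```text
time_s: 7.9
tcp_pos: [0.4728, 0.0424, 0.0635]
ee_rot: [[-0.135, -0.991, 0.0], [-0.991, 0.135, 0.0], [-0.0, -0.0, -1.0]]
wrist_force: [0.0, -0.2, 0.6]
gripper_width: 0.002
```

move_arm(series=[[[0,0,0.1,0,0,0,-1],[0,0,0,0,0,0,-1]]])

```text
time_s: 8.15
tcp_pos: [0.4729, 0.0424, 0.0632]
ee_rot: [[-0.135, -0.991, 0.001], [-0.991, 0.135, 0.0], [-0.0, -0.001, -1.0]]
wrist_force: [-1.7, 1.6, 5.5]
gripper_width: 0.007
```

Right bolt: 5.5 N at 63.2 mm, tight. I move above the middle fin, tilting the tool 15° forward and opening to about 30 mm.

move_arm(series=[[[0,0,-4.6,0,0,0,-1],[-3.75,-1.97,0,0,0,0,-0.3],[-3.75,-1.97,0,0,0,0,-0.3],[0,0,0,7.5,0,0,-0.3],[0,0,0,7.5,0,0,-0.3],[0,0,0,0,0,0,-0.3],[0,0,0,0,0,0,-0.3],[0,0,0,0,0,0,-0.3]]])

```text
time_s: 9.15
tcp_pos: [0.5239, 0.1122, 0.1097]
ee_rot: [[-0.136, -0.956, 0.259], [-0.991, 0.132, -0.033], [-0.003, -0.261, -0.965]]
wrist_force: [-0.1, -0.1, 0.2]
gripper_width: 0.347
```

```bash
python3 - <<'E'
from h import *
s=st(); print(s["ee_rot"].round(3).tolist()); c=r.capture("wrist"); pickle.dump((s,c),open("w3.pkl","wb")); cv2.imwrite("pics/wrist3.png",c["color"])
i=r.capture("side")["color"]; i2=i[140:240,220:320]; cv2.imwrite("pics/side3.png",cv2.resize(i2,None,fx=6,fy=6,interpolation=cv2.INTER_CUBIC)); cv2.imwrite("pics/side3f.png",i)
C=pickle.load(open("cams.pkl","rb"))
print(wproj(s,c,w(P,[(.002,0,.081),(.002,0,.069),(.002,.005,.081),(.002,-.005,.081),(-.048,0,.054),(-.048,.075,.063)])).round(1).tolist())
# lamp head corner candidates: triangulate
def M(c): return np.array([[c["fx"],0,c["cx"]],[0,c["fy"],c["cy"]],[0,0,1]])@np.c_[cv2.Rodrigues(c["rvec"])[0],c["tvec"]]
T=[(278,45),(342,18),(347,98),(297,117)]; S=[(375,120),(424,150),(378,205),(333,180)]
for a in T:
  for b in S:
    X=cv2.triangulatePoints(M(C["top"]),M(C["side"]),np.array(a,float),np.array(b,float)).ravel(); X=X[:3]/X[3]
    print(a,b,X.round(3),"err",np.abs(proj(C["top"],X)-a).max().round(1))
E
```

```text
blk TCP mm [ -6.5   0.9 109.7] F [-0.06 -0.12  0.19] grip 0.347 t 9.15 j [ 34.1  14.  -39.5  22.5 -26.7  28.8]
[[-0.136, -0.956, 0.259], [-0.991, 0.132, -0.033], [-0.003, -0.261, -0.965]]
[[253.2, 214.4], [253.1, 213.1], [246.5, 214.4], [259.8, 214.4], [253.0, 270.2], [161.8, 273.4]]
(278, 45) (375, 120) [0.884 0.    0.38 ] err 0.2
(278, 45) (424, 150) [ 1.021 -0.023  0.241] err 21.7
(278, 45) (378, 205) [ 0.981 -0.013  0.042] err 16.1
(278, 45) (333, 180) [ 0.848 -0.008  0.198] err 35.7
(342, 18) (375, 120) [ 0.858 -0.156  0.48 ] err 18.8
(342, 18) (424, 150) [ 0.977 -0.189  0.36 ] err 1.3
(342, 18) (378, 205) [ 0.933 -0.212  0.224] err 33.4
(342, 18) (333, 180) [ 0.818 -0.196  0.355] err 51.9
(347, 98) (375, 120) [ 0.761 -0.185  0.468] err 23.8
(347, 98) (424, 150) [ 0.863 -0.232  0.372] err 45.5
(347, 98) (378, 205) [ 0.815 -0.235  0.193] err 7.9
(347, 98) (333, 180) [ 0.717 -0.204  0.299] err 11.9
(297, 117) (375, 120) [ 0.775 -0.071  0.408] err 38.8
(297, 117) (424, 150) [ 0.887 -0.115  0.306] err 62.5
(297, 117) (378, 205) [ 0.841 -0.093  0.076] err 21.9
(297, 117) (333, 180) [ 0.73  -0.067  0.195] err 0.7
```

View pics/wrist3.png

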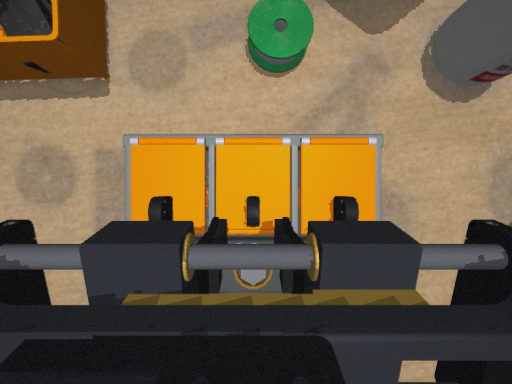

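View pics/side3.png

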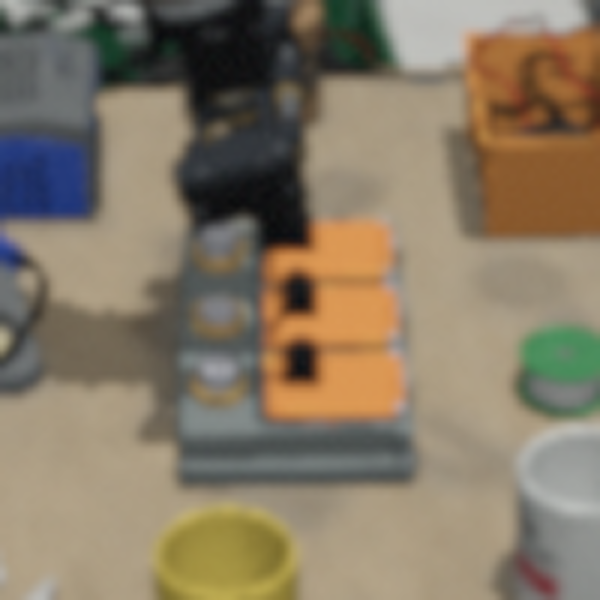

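The wrist view shows the middle fin at (253,211), where it was predicted, centred between the fingertips at x = 220 and 285. I descend along the tool axis and close.

move_arm(series=[[[0.09,0.2,1.5,0,0,0,-0.3],[0,0,1.5,0,0,0,-0.3],[0,0,1.5,0,0,0,-0.3],[0,0,1.0,0,0,0,-0.3],[0,0,0,0,0,0,-0.3]]])

```text
time_s: 9.88
tcp_pos: [0.5343, 0.1081, 0.0543]
ee_rot: [[-0.136, -0.957, 0.255], [-0.991, 0.131, -0.036], [0.001, -0.258, -0.966]]
wrist_force: [0.4, 0.6, 0.3]
gripper_width: 0.351
```

```bash
python3 - <<'E'
from h import *
s=st(); c=r.capture("wrist"); cv2.imwrite("pics/wrist4.png",c["color"])
E
```

```text
blk TCP mm [ 4.4 -1.8 54.3] F [0.37 0.61 0.28] grip 0.351 t 9.875 j [ 30.8  19.6 -45.1  35.  -16.4  18.5]
```

View pics/wrist4.png

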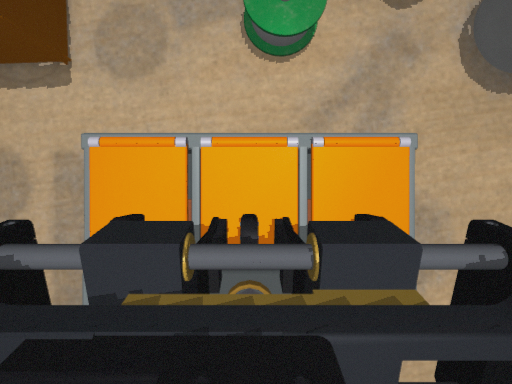

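The fin stands at (249,230) between the tips (219 and 284). Closing now.

move_arm(series=[[[-0.08,0,0,0,0,0,-1],[0,0,0,0,0,0,-1],[0,0,0,0,0,0,-1],[0,0,0,0,0,0,-1],[0,0,0,0,0,0,-1]]])

```text
time_s: 10.55
tcp_pos: [0.5342, 0.1091, 0.0553]
ee_rot: [[-0.135, -0.957, 0.257], [-0.991, 0.131, -0.035], [0.0, -0.259, -0.966]]
wrist_force: [0.1, -3.7, 4.2]
gripper_width: 0.112
```

```bash
python3 - <<'E'
from h import *
s=st(); print(s["ee_rot"].round(3).tolist())
E
```

```text
blk TCP mm [ 4.1 -0.9 55.3] F [ 0.15 -3.74  4.24] grip 0.112 t 10.55 j [ 30.9  19.5 -45.1  35.  -16.4  18.4]
[[-0.135, -0.957, 0.257], [-0.991, 0.131, -0.035], [0.0, -0.259, -0.966]]
```

```bash
cat > arc.py <<'E'
import numpy as np
def rot(a): # cap-opening sense: (x,z), -x->+z
    return np.array([[np.cos(a),np.sin(a)],[-np.sin(a),np.cos(a)]])
H=np.array([62,45.]); f0=np.array([-60,24.])
tcp0=np.array([4.1,55.3]); ph0=np.radians(-15); o=rot(-ph0)@(tcp0-(H+f0))
N=16; pp=tcp0; php=ph0
for k in range(1,N+1):
    th=.9*k/N; ph=ph0+np.radians(30)*k/N
    p=H+rot(th)@f0+rot(ph)@o
    d=p-pp; fwd=rot(php)@[1,0]; ax=rot(php)@[0,-1]
    print(k,"th",round(th,2),"TCP",p.round(1),"dy %.2f dz %.2f wx %.2f"%(-d@fwd/10,d@ax/10,-np.degrees(ph-php)))
    pp,php=p,ph
E
python3 arc.py
```

```text
1 th 0.06 TCP [ 5.1 58.6] dy -0.18 dz -0.29 wx -1.87
2 th 0.11 TCP [ 6.3 61.8] dy -0.19 dz -0.29 wx -1.87
3 th 0.17 TCP [ 7.6 64.9] dy -0.19 dz -0.28 wx -1.88
4 th 0.23 TCP [ 9.2 67.9] dy -0.20 dz -0.27 wx -1.87
5 th 0.28 TCP [10.9 70.9] dy -0.21 dz -0.27 wx -1.87
6 th 0.34 TCP [12.7 73.7] dy -0.21 dz -0.26 wx -1.88
7 th 0.39 TCP [14.7 76.4] dy -0.22 dz -0.26 wx -1.87
8 th 0.45 TCP [16.9 78.9] dy -0.22 dz -0.25 wx -1.87
9 th 0.51 TCP [19.2 81.4] dy -0.23 dz -0.24 wx -1.88
10 th 0.56 TCP [21.6 83.7] dy -0.24 dz -0.24 wx -1.87
11 th 0.62 TCP [24.2 85.8] dy -0.24 dz -0.23 wx -1.88
12 th 0.68 TCP [26.9 87.8] dy -0.25 dz -0.22 wx -1.88
13 th 0.73 TCP [29.6 89.6] dy -0.25 dz -0.22 wx -1.87
14 th 0.79 TCP [32.5 91.2] dy -0.26 dz -0.21 wx -1.88
15 th 0.84 TCP [35.4 92.7] dy -0.26 dz -0.20 wx -1.87
16 th 0.9 TCP [38.5 94. ] dy -0.27 dz -0.19 wx -1.88
```

move_arm(series=[[[0,-0.18,-0.29,-1.9,0,0,-1],[0,-0.19,-0.29,-1.9,0,0,-1],[0,-0.19,-0.28,-1.9,0,0,-1],[0,-0.2,-0.27,-1.9,0,0,-1],[0,0,0,0,0,0,-1]]])

```text
time_s: 11.18
tcp_pos: [0.5373, 0.1084, 0.0657]
ee_rot: [[-0.137, -0.983, 0.123], [-0.991, 0.135, -0.018], [0.001, -0.125, -0.992]]
wrist_force: [-3.3, 3.5, -5.0]
gripper_width: 0.115
```

```bash
python3 - <<'E'
from h import *
s=st(); print(s["ee_rot"].round(3).tolist()); c=r.capture("wrist"); cv2.imwrite("pics/wrist5.png",c["color"])
E
```

```text
blk TCP mm [ 7.3 -1.  65.7] F [-3.33  3.51 -5.01] grip 0.115 t 11.175 j [ 30.8  21.5 -30.1   8.3 -33.1  44.5]
[[-0.137, -0.983, 0.123], [-0.991, 0.135, -0.018], [0.001, -0.125, -0.992]]
```

View pics/wrist5.png

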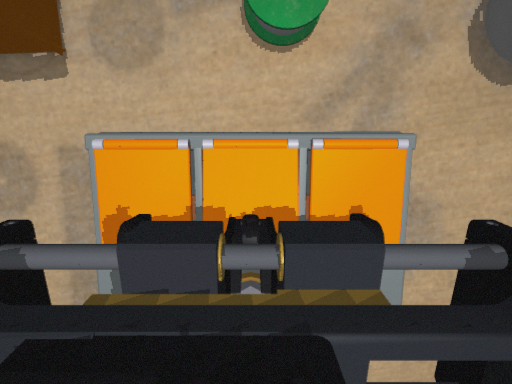

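It is holding, with about 5 N of load and a small lag. I continue along the arc.

move_arm(series=[[[0,-0.21,-0.27,-1.9,0,0,-1],[0,-0.21,-0.26,-1.9,0,0,-1],[0,-0.22,-0.26,-1.9,0,0,-1],[0,-0.22,-0.25,-1.9,0,0,-1],[0,-0.23,-0.24,-1.9,0,0,-1],[0,0,0,0,0,0,-1]]])

```text
time_s: 11.98
tcp_pos: [0.5465, 0.1072, 0.08]
ee_rot: [[-0.136, -0.99, -0.042], [-0.991, 0.136, 0.004], [0.002, 0.042, -0.999]]
wrist_force: [-6.2, 4.2, -0.7]
gripper_width: 0.113
```

```bash
python3 - <<'E'
from h import *
s=st(); print(s["ee_rot"].round(3).tolist()); c=r.capture("wrist"); cv2.imwrite("pics/wrist6.png",c["color"])
i2=r.capture("side")["color"][140:240,220:320]; cv2.imwrite("pics/side6.png",cv2.resize(i2,None,fx=6,fy=6,interpolation=cv2.INTER_CUBIC))
E
```

```text
blk TCP mm [16.6 -1.  80. ] F [-6.24  4.25 -0.67] grip 0.113 t 11.975 j [ 27.   24.8 -17.4  -1.7 -49.8  56.3]
[[-0.136, -0.99, -0.042], [-0.991, 0.136, 0.004], [0.002, 0.042, -0.999]]
```

View pics/wrist6.png

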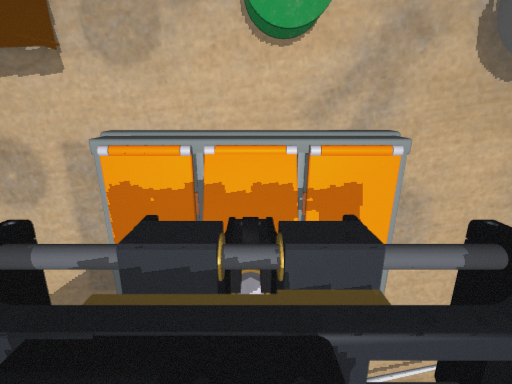

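View pics/side6.png

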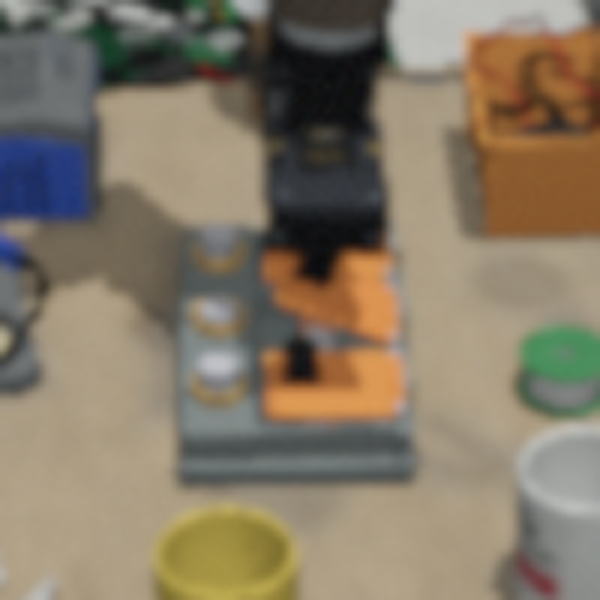

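The side view shows the middle cap rising (crop 330,290) with both neighbours shut. I continue.

move_arm(series=[[[0,-0.24,-0.24,-1.9,0,0,-1],[0,-0.24,-0.23,-1.9,0,0,-1],[0,-0.25,-0.22,-1.9,0,0,-1],[0,-0.25,-0.22,-1.9,0,0,-1],[0,-0.26,-0.21,-1.9,0,0,-1],[0,-0.26,-0.2,-1.9,0,0,-1],[0,-0.27,-0.19,-1.9,0,0,-1],[0,0,0,0,0,0,-1]]])

```text
time_s: 13.08
tcp_pos: [0.5657, 0.1046, 0.094]
ee_rot: [[-0.135, -0.954, -0.269], [-0.991, 0.13, 0.034], [0.002, 0.271, -0.962]]
wrist_force: [-8.2, 2.9, 4.9]
gripper_width: 0.11
```

```bash
python3 - <<'E'
from h import *
s=st(); print(s["ee_rot"].round(3).tolist()); c=r.capture("wrist"); cv2.imwrite("pics/wrist7.png",c["color"])
i2=r.capture("side")["color"][100:240,220:400]; cv2.imwrite("pics/side7.png",cv2.resize(i2,None,fx=4,fy=4,interpolation=cv2.INTER_CUBIC))
E
```

```text
blk TCP mm [35.9 -1.  94. ] F [-8.23  2.92  4.89] grip 0.11 t 13.075 j [ 22.2  31.7  -1.9  -8.2 -70.4  63.7]
[[-0.135, -0.954, -0.269], [-0.991, 0.13, 0.034], [0.002, 0.271, -0.962]]
```

View pics/side7.png

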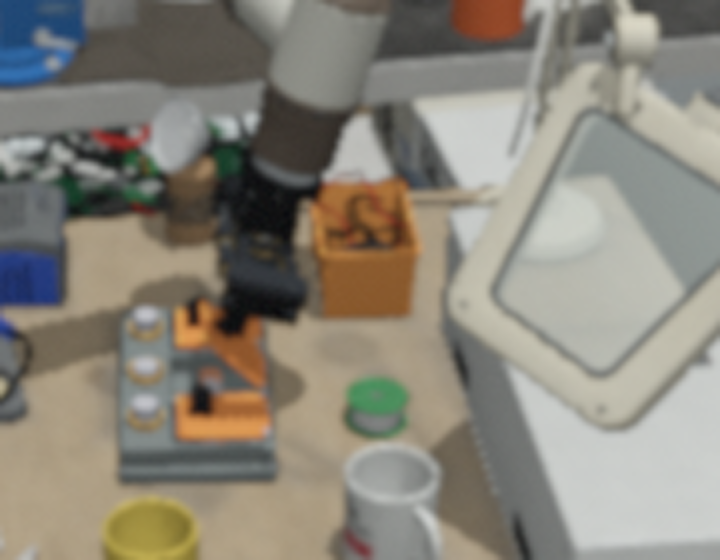

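View pics/wrist7.png

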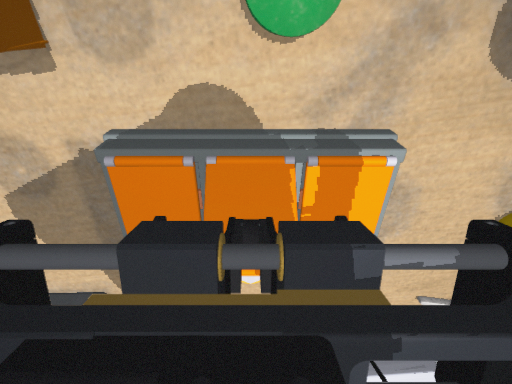

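The middle cap stands at about 0.86 rad by the arc geometry: gripped-point radius 65.3 mm against the expected 64.6. I let it settle and check.

move_arm(series=[[[0,0,0,0,0,0,-1],[0,0,0,0,0,0,-1],[0,0,0,0,0,0,-1],[0,0,0,0,0,0,-1],[0,0,0,0,0,0,-1],[0,0,0,0,0,0,-1]]])

```text
time_s: 13.92
tcp_pos: [0.5656, 0.1046, 0.0939]
ee_rot: [[-0.135, -0.954, -0.268], [-0.991, 0.13, 0.034], [0.002, 0.27, -0.963]]
wrist_force: [-6.9, 0.7, 3.7]
gripper_width: 0.115
```

```bash
python3 - <<'E'
from h import *
s=st(); print(s["joint_velocities"].round(2))
t=r.capture("top")["color"]; cv2.imwrite("pics/top8.png",cv2.resize(t[90:270,120:420],None,fx=2.6,fy=2.6,interpolation=cv2.INTER_CUBIC))
i2=r.capture("side")["color"][170:230,235:305]; cv2.imwrite("pics/side8.png",cv2.resize(i2,None,fx=9,fy=9,interpolation=cv2.INTER_CUBIC))
E
```

```text
blk TCP mm [35.8 -1.  93.9] F [-6.86  0.7   3.69] grip 0.115 t 13.925 j [ 22.3  31.6  -2.   -8.1 -70.3  63.7]
[ 0.04  0.05 -0.07 -0.01 -0.01  0.06]
```

View pics/side8.png

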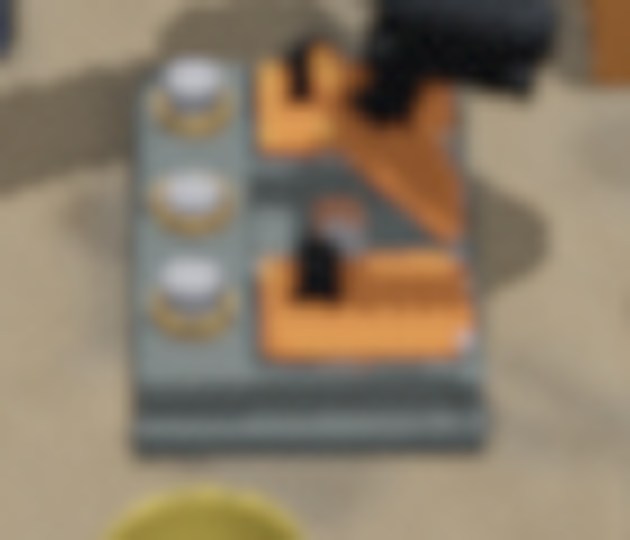

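View pics/top8.png

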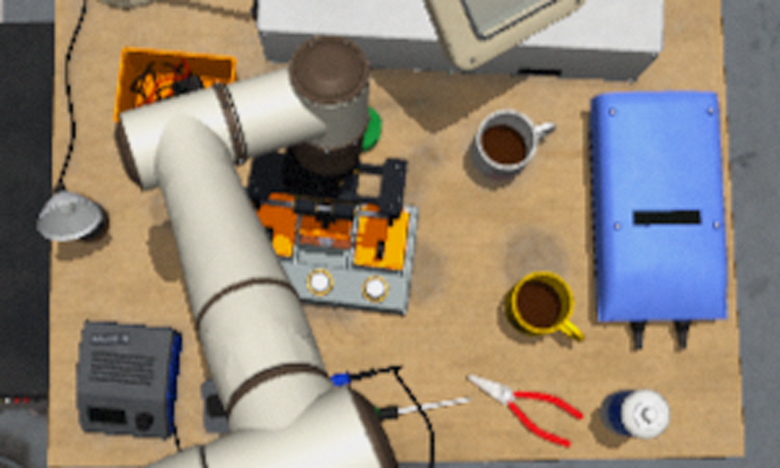

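The side crop shows the middle head sunk in its sleeve (195,190) and the middle cap standing open at about 45° or more (400,150). The left and right caps lie flat. In the top view the mugs, can and lamp are where they were, and the arm is still with the fin gripped. Handing in.

```bash
python3 - <<'E'
from h import *
print(r.finish_job()); st()
E
```

```text
the job is handed in; nothing more can be done
None
the job is handed in; nothing more can be done
```

The middle bolt is the loose one. Its cap is held open at about 0.86 rad (49°), and I handed the job in at about 14 s.

- **Taps, left to right:**
  - The left bolt stayed up at 63 mm under 9.9 N, so it is tight.
  - The middle bolt slid from about 63 mm to 54 mm under roughly 3 N, then stopped. I pressed it to 13 N at the bottom.
  - The right bolt stayed up at 63 mm under 5.5 N, so it is tight.
- **Lift:** I gripped the middle cap's fin (9.7–10 mm between the pads) and swung it back about its hinge.
- **Last checks:**
  - The opening angle is worked out from the arm's position, since the cap has no direct reading. The gripped point lay 65.3 mm from the hinge, against 64.6 mm expected.
  - The arm was still, with about 8 N on the wrist.
  - The side picture showed the middle bolt sunk and the other two caps shut.
  - In the top picture the mugs, can and inspection lamp looked unmoved. The reel was mostly hidden by the arm there, but it looked unmoved in the side view.
- **Disagreements:** During the lift the tool lagged its commanded path by up to 3 mm. The state could not be read after hand-in, so nothing after that point is confirmed.

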